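Ready the counting scale

TASK

Get the counting scale ready for counting key rings into its empty dish. First switch it on by pressing down the raised far end of the wide rocker until it is fully over, next set counting mode by pressing the narrow rocker fully over in the same way, and only then press the round tare key all the way down, hold it there for two seconds and let it come up. Do not press the square key, do not press anything out of order, and leave the dish on its pan and the mug and the carton where they are.

Things in the scene. Friction and masses are not known exactly. Their poses are not given: they have to be found in the camera images.
- scale: Grey bench counting scale, fixed. Origin on the bench, under the middle of its row of four off-white controls; x points to the pan (away from the operator), y along the row, z up. Controls sit in black bezels (66 x 54 mm, tops 60 mm above the bench) at y = +93, +31, -31, -93 mm; which is where differs each time. Housing behind (x 40 to 310 mm): 70 mm high, pan top 88 mm.
- power_press (a point): Wide rocker (power; 40 mm in y, 52 mm in x): point on top of its far (+x) half, 20 mm beyond the hinge, 6 mm short of the far end; moves with it. Hinge over the bezel's middle, along y, 64.5 mm above the bench. Off: this point is 6 mm above the hinge, the far end 8 mm. Fully over: the far half is level at 64.5 mm. Shut fingers can press straight down here.
- power (a joint): Angle of the wide rocker: 0 = off, as it starts (far half raised, near half level), grows as the far end goes down, 0.32 rad = fully over (far half level, near half raised). No spring: it stays where it is left. The far end takes about 4 N.
- mode_press (a point): The same point on the narrow rocker (counting-mode switch; 18 mm wide in y, 52 mm long in x), same heights and tilt as the wide one.
- mode (a joint): Angle of the narrow rocker: 0 = off, as it starts (far half raised, near half level), grows as the far end goes down, 0.32 rad = fully over (far half level, near half raised). No spring: it stays where it is left. The far end takes about 4 N.
- tare_top (a point): Centre of the top of the round tare key, 34 mm in diameter, 72 mm above the bench when up; moves with the key.
- tare (a joint): Travel of the round key in m: 0 up, 0.006 fully down (5 N); a spring brings it back.
- square_top (a point): Centre of the top of the square key, 30 x 30 mm, 72 mm above the bench. Not to be pressed.
- square (a joint): Travel of the square key in m, 0 up to 0.006 down, spring-returned (5 N).
- dish_mid (a point): Loose empty steel dish, 130 mm across, 32 mm high, standing on the pan; this point is on its axis, half-way up. Stays where it is.
- pan (a point): Centre of the pan's top face, 195 mm beyond the row of controls.
- mug_mid (a point): Loose white mug, 76 mm across, 85 mm high, on the bench to one side of the scale; point on its axis half-way up.
- carton_mid (a point): Loose small navy carton with pale labels, 115 x 75 x 48 mm, on the bench to the other side of the scale; point at its centre.
There are look-alikes about, which are no part of the job. Of the things shaped like the part that bears dish_mid, the bare steel one is meant.

How it is judged:
By the outcome, as a careful person would: the job done as asked, in the order asked, and still so for the second after the job is handed in, with the robot touching nothing.
It also fails if it takes over 51 s, if anything falls off the work surface, if the arm or the gripper's body presses on something with over 40 N, if the wrist force passes 120 N, or if a joint passes its speed limit or range.

ROBOT

A 6-joint arm with a two-finger parallel gripper is mounted at the origin on the work surface. World frame = base frame: x ahead of the robot, y to its left, z up, the work surface at z = 0. Lengths are in m, angles in rad, forces in N, time in s.
With the tool pointing down it reaches from about 0.425 to 0.95 m from the base axis. Payload 3.5 kg.
Tool frame: the origin (TCP) lies at the very end of the fingers, on their centre line; the grasp point (between the pads) lies 19 mm behind it; z points along the fingers, y is the line along which they close (so a half turn about z gives the same grasp; the last joint's range is limited). The gripper opens to 85 mm and grips with 20 to 120 N. Pads are 22 mm wide; open, the fingers measure 114 mm over their backs; the gripper's body (76 mm by 85 mm) begins 54 mm behind the grasp point. The pads swing forward as they close: fully open they stand 13 mm farther back than shut.
Start: joints at [-1.406, 0.286, 1.577, -0, 1.279, -0.15], TCP at [0.209, -0.642, 0.231] pointing down, gripper open.
Joint ranges: [-2.77, 2.77], [-0.9, 2.22], [0.21, 2.48], [-1.53, 4.67], [0.24, 2.81], [-2.84, 2.84]. Speed limits (rad/s): [2.79, 2.79, 3.14, 3.14, 3.14, 3.14].

INTERFACE

Orientations are given as a unit quaternion [x, y, z, w].
In Python, from plant import ctrl gives the robot as it stands.
- The arm moves only by the tool carry_out, never from a script. Its argument "deltas" is one flat list of numbers, 6 for each row, row after row: the shift along the tool's x, y, z in m, then the turn, a rotation vector about the tool's x, y, z in rad. A call has 1 to 5 rows; each row is the pose to reach, as a shift and turn from the pose commanded when the call began, along the tool's axes at that moment; what a row does not reach only later rows make up. A row lasts 1/8 s, in which the tool goes at most 62.5 mm and 10.7 degrees, less where a joint would pass 70% of its speed; a pose out of reach is approached as far as the arm can. A call with a gripper value outside its range is refused whole. "grip" is the opening in per cent of the stroke, from 0 (shut) to 100 (fully open), set as the call begins (left out, the last holds). The fingers move at their own pace and stop on an object; "grip_force" is the grip in N (left out, the last holds). Time passes only in rows, so rows that repeat a pose let the fingers close. It gives the time, the measured TCP pose, the force, the opening and the grip force at its end, in the units of the state.
- ctrl.get_state(): the state, without advancing time (a new reading comes with each control period).
- ctrl.read_camera(name): name is "side" or "top" or "wrist"; returns (picture, depth): 384x512x3 uint8, red, green, blue; 384x512 float32, m along the optical axis (not along the pixel's ray), 0 where there is no reading.
- ctrl.camera_model(name): a dict with "intrinsics" (3x3 intrinsics, pixels), "extrinsics" (4x4, takes a point from world to camera coordinates); the wrist camera has in their place "hand_eye" (4x4, takes a point from camera to tool coordinates, whose origin is the TCP and whose axes are the flange's). Camera axes: x right, y down, z forward; pixel columns grow to the right and rows downward; lengths in m; the calibration is good to about 2 mm. The wrist camera is an equidistant fisheye: a pixel r from the principal point sees the ray r / f radians off the axis. A picture is of the moment at which its call begins: read the wrist's pose just before it. camera_model takes no time and is no camera call.
- ctrl.sign_off(): hands the job in; it is judged then, once.
Trained networks look in the newest picture that a camera, given by its name, has taken for a name from the list of things; names that differ only in an ending like _2 or _b are one class to them, and where a whole thing is asked for, a point or a joint stands for the part that bears it (a point fixed in the world has none). Each returns a list of dicts, best first, with "score" (0 to 1); they miss things now and then, are a little off and sometimes report something else, mostly with a low value. They report only what shows in the picture. A call takes as long as a camera call. They do not tell look-alikes from the thing itself.
- ctrl.find_in(camera, query): "uv" ([column, row] in pixels, amid what is visible of it).
The state is a dict: "time": time; "qpos": joint angles; "dq": joint speeds; "joint_efforts": joint torques, N m; "eef_pos": TCP position; "tcp_rot": TCP orientation; "contact_force": force on the tool from outside, world axes, zero at the start; "wrist_torque": the same for the moment, N m; "opening": opening from 0.0 (shut) to 1.0 (fully open); "finger_force": force on a finger pad.
Only numpy, scipy, OpenCV 4.12 (cv2) and the standard library are available. Lean on these libraries where they do the work, as an engineer would, in place of code of your own. Each camera call takes 0.05 s, during which the arm holds its last target. There are 200 camera calls.

## Working session

There is one attempt and no reset: what is moved stays moved. The work goes in short steps, Python scripts to look and compute and a tool call to move; the robot and the scene stay as the last step left them, time stands still between calls to the robot, and variables do not carry over. Pictures are saved under pics/ and viewed, at most 10 in all, crops included, and the job is handed in when it is done.

Besides the shell and the picture viewer there is one more tool, called after "Request:" in YAML: its name, and indented under it one key for each argument. carry_out: Moves the arm, as the interface text tells. Its arguments: {"type":"object","properties":{"deltas":{"type":"array"},"grip":{"type":"number"},"grip_force":{"type":"number"}},"required":["deltas"]}

```bash
mkdir -p pics; cat > h.py <<'E'
import numpy as np, cv2
from plant import ctrl
def snap(c):
    im,d=ctrl.read_camera(c); return im,d
def world(c,uv,d,r=2,z=None):
    m=ctrl.camera_model(c); K=np.array(m["intrinsics"]); T=np.linalg.inv(np.array(m["extrinsics"]))
    u,v=uv; 
    ray=np.linalg.inv(K)@[u,v,1]
    if z is None:
        p=d[int(v)-r:int(v)+r+1,int(u)-r:int(u)+r+1]; p=p[p>0]; s=np.median(p)
    else:
        s=(z-T[2,3])/(T[:3,:3]@ray)[2]
    return T[:3,:3]@(ray*s)+T[:3,3]
E
python3 - <<'E'
from h import *
for c in ("top","side"):
    im,d=snap(c); np.savez(c,im=im,d=d)
    cv2.imwrite(f"pics/{c}0.png",im[:,:,::-1])
    if c=="top":
        for q in ["scale","power_press","mode_press","tare_top","square_top","dish_mid","mug_mid","carton_mid"]:
            for r in ctrl.find_in(c,q)[:3]:
                print(c,q,np.round(r["uv"]),round(r["score"],2),np.round(world(c,r["uv"],d),3))
print(ctrl.get_state())
E
```

```text
top scale [246. 196.] 0.69 [0.626 0.115 0.088]
top power_press [220. 242.] 0.78 [0.49  0.196 0.066]
top mode_press [260. 234.] 0.48 [0.513 0.075 0.067]
top tare_top [244. 239.] 0.58 [0.498 0.123 0.069]
top square_top [328. 202.] 0.18 [ 0.609 -0.138  0.049]
top dish_mid [153. 163.] 0.98 [0.75  0.416 0.004]
top dish_mid [329. 254.] 0.79 [ 0.447 -0.141  0.005]
top dish_mid [327. 141.] 0.64 [ 0.811 -0.147  0.002]
top mug_mid [166. 249.] 0.64 [0.474 0.374 0.004]
top carton_mid [331. 198.] 0.85 [ 0.619 -0.148  0.049]
{'time': 0.5, 'qpos': array([-1.40596921e+00,  2.86324740e-01,  1.57670585e+00,  2.92383909e-06,
        1.27857276e+00, -1.49997924e-01]), 'dq': array([-0.00135283, -0.00012562,  0.00036534, -0.00084674, -0.00079155,
        0.00070329]), 'joint_efforts': array([-6.07297916e-04, -4.05461276e+01, -2.92556047e+01, -1.23781160e-04,
        1.16014915e-03,  4.11275536e-06]), 'eef_pos': array([ 0.20904233, -0.64180444,  0.23130518]), 'tcp_rot': array([ 9.87636277e-01,  1.56762831e-01,  1.36023160e-06, -5.36055448e-06]), 'contact_force': array([-0.77635747, -0.62828518,  0.81123081]), 'wrist_torque': array([-0.00036707,  0.06476453,  0.0224782 ]), 'finger_force': 0.0, 'opening': 0.9991731688053512}
```

View pics/top0.png

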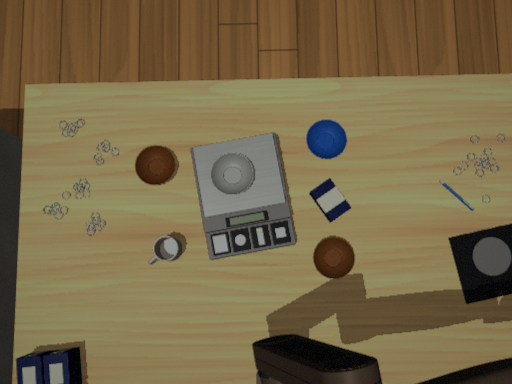

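The top view shows the scale in the middle with its row of controls, left to right: wide rocker (221,243), round key (241,240), narrow rocker (261,236), square key (281,233). The steel dish is on the pan (233,174); the brown bowls and the blue bowl are look-alikes. I'll confirm this in an enlarged crop and fit the scale's pose.

```bash
python3 - <<'E'
from h import *
z=np.load("top.npz"); im,d=z["im"],z["d"]
c=im[210:265,195:305]; cv2.imwrite("pics/crop.png",cv2.resize(c,None,fx=7,fy=7,interpolation=cv2.INTER_CUBIC)[:,:,::-1])
# off-white controls blobs
hsv=cv2.cvtColor(im,cv2.COLOR_RGB2HSV)
m=((hsv[...,2]>150)&(hsv[...,1]<60)).astype(np.uint8); m[:225]=0;m[256:]=0;m[:,:205]=0;m[:,296:]=0
n,l,s,ce=cv2.connectedComponentsWithStats(m)
P=[]
for i in range(1,n):
    if s[i,4]>30: print(s[i],ce[i],world("top",ce[i],d,z=.068).round(4),world("top",ce[i],d).round(4))
print(ctrl.camera_model("top"))
E
```

```text
[258 229   6  15  48] [260.3125     236.29166667] [0.5047 0.0735 0.068 ] [0.5049 0.0735 0.0652]
[276 228   9   9  46] [280.23913043 232.34782609] [0.5155 0.0127 0.068 ] [0.5153 0.0128 0.0718]
[214 236  13  16 127] [220.4015748  244.49606299] [0.4822 0.195  0.068 ] [0.4823 0.1953 0.0644]
[236 236   9   9  51] [239.66666667 239.84313725] [0.4952 0.1363 0.068 ] [0.4949 0.136  0.0733]
{'intrinsics': array([[499.99172956,   0.        , 262.76871297],
       [  0.        , 499.99172956, 196.89693577],
       [  0.        ,   0.        ,   1.        ]]), 'extrinsics': array([[-0.01870951, -0.99974581, -0.01258046,  0.07629203],
       [-0.99179547,  0.02014924, -0.12623686,  0.6273019 ],
       [ 0.12645826,  0.01011542, -0.99192035,  1.52110788],
       [ 0.        ,  0.        ,  0.        ,  1.        ]])}
```

View pics/crop.png

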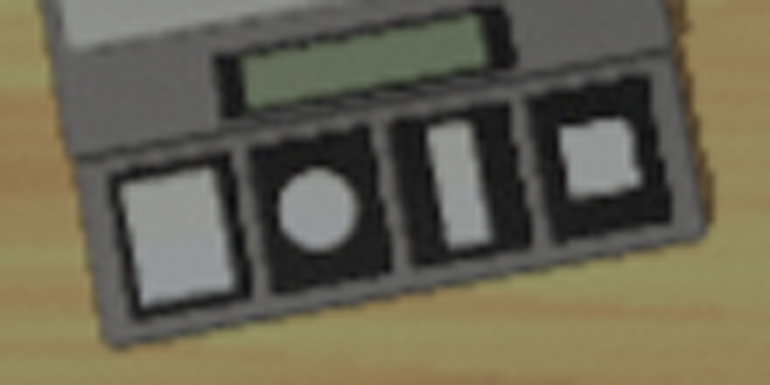

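View pics/side0.png

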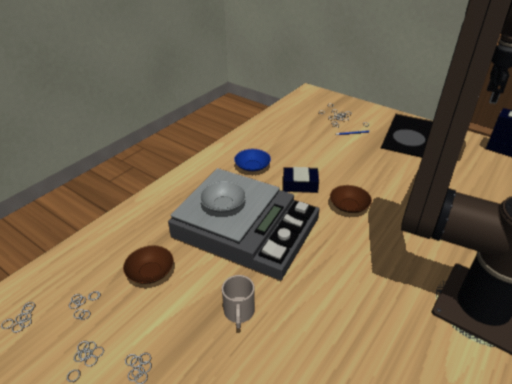

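The crop confirms the order from left to right: wide rocker (power, y=+93), round tare key (+31), narrow rocker (mode, -31) and square key (-93). The side view agrees: the mug is beside the wide rocker, and the carton beside the square key. The fitted scale origin is (0.4994, 0.1044) with yaw 0.182. I'll shut the gripper and swing over on an arc.

Request:
carry_out:
  deltas: [0.048,-0.037,0,0,0,0,0.096,-0.074,0,0,0,0,0.143,-0.111,0,0,0,0.03,0.191,-0.148,0,0,0,0.08,0.239,-0.185,0,0,0,0.133]
  grip: 0
  grip_force: 60

```text
time: 1.12
eef_pos: [0.3799, -0.3903, 0.2317]
tcp_rot: [0.996, 0.09, 0.0, 0.0]
contact_force: [1.1, -0.7, 1.0]
opening: -0.0
finger_force: 0.0
```

Request:
carry_out:
  deltas: [0.024,-0.052,0,0,0,0,0.048,-0.105,0,0,0,0,0.072,-0.158,0,0,0,0,0.096,-0.21,0,0,0,0,0.12,-0.263,0,0,0,0]

```text
time: 1.75
eef_pos: [0.4497, -0.1098, 0.2318]
tcp_rot: [0.996, 0.091, 0.001, 0.0]
contact_force: [0.7, 0.2, -0.8]
opening: -0.0
finger_force: 0.0
```

Request:
carry_out:
  deltas: [0.02,-0.058,0,0,0,0,0.042,-0.117,0,0,0,0,0.064,-0.176,0,0,0,0,0.086,-0.234,0.02,0,0,0,0.107,-0.292,0.04,0,0,0]

```text
time: 2.38
eef_pos: [0.5015, 0.1916, 0.1936]
tcp_rot: [0.996, 0.091, 0.001, -0.0]
contact_force: [2.4, -0.2, -0.3]
opening: -0.0
finger_force: 0.0
```

```bash
python3 - <<'E'
from h import *
s=ctrl.get_state(); im,d=snap("wrist"); cv2.imwrite("pics/w0.png",im[:,:,::-1])
from scipy.spatial.transform import Rotation as R
print(s["eef_pos"],s["tcp_rot"]); m=ctrl.camera_model("wrist"); K=np.array(m["intrinsics"]); H=np.array(m["hand_eye"]); print(H.round(3),K)
Rt=R.from_quat(s["tcp_rot"]).as_matrix()
def proj(p):
    t=Rt.T@(np.array(p)-s["eef_pos"]); c=H[:3,:3].T@(t-H[:3,3])
    th=np.arctan2(np.hypot(*c[:2]),c[2]); ph=np.arctan2(c[1],c[0]); return K[:2,2]+K[0,0]*th*np.array([np.cos(ph),np.sin(ph)])
def ray(uv,z):
    v=(np.array(uv)-K[:2,2])/K[0,0]; r=np.hypot(*v); c=np.r_[np.sin(r)*v/r,np.cos(r)]
    w=Rt@H[:3,:3]@c; o=Rt@H[:3,3]+s["eef_pos"]; return o+w*(z-o[2])/w[2]
O=np.array([.4994,.1044]);a=.182;X=np.array([np.cos(a),np.sin(a)]);Y=np.array([-X[1],X[0]])
for n,y in zip(["pow","tare","mode","sq"],[.093,.031,-.031,-.093]): print(n,proj(np.r_[O+y*Y,.068]).round(1))
o=im.copy()
for y in (.093,.031,-.031,-.093):
  for i,j in ((1,1),(1,-1),(-1,1),(-1,-1)):
    u=proj(np.r_[O+(y+j*.027)*Y+i*.033*X,.06]); cv2.circle(o,tuple(int(k) for k in u.round()),2,(255,0,0),1)
u=proj(np.r_[O+.031*Y,.072]);cv2.circle(o,tuple(int(k) for k in u.round()),2,(255,0,0),1)
cv2.imwrite("pics/w0o.png",cv2.resize(o,(800,600))[:,:,::-1])
E
```

```text
[0.5014955  0.19163857 0.19359425] [ 9.95853001e-01  9.09687573e-02  1.21902299e-03 -1.43851835e-05]
[[-0.001 -0.966 -0.259  0.066]
 [ 1.    -0.001 -0.001 -0.002]
 [ 0.001 -0.259  0.966 -0.143]
 [ 0.     0.     0.     1.   ]] [[297.31863964   0.         258.6467185 ]
 [  0.         297.31863964 194.87762153]
 [  0.           0.           1.        ]]
pow [252.8 207.3]
tare [317.6 207.1]
mode [377.3 206.5]
sq [428.4 205.8]
```

View pics/w0o.png

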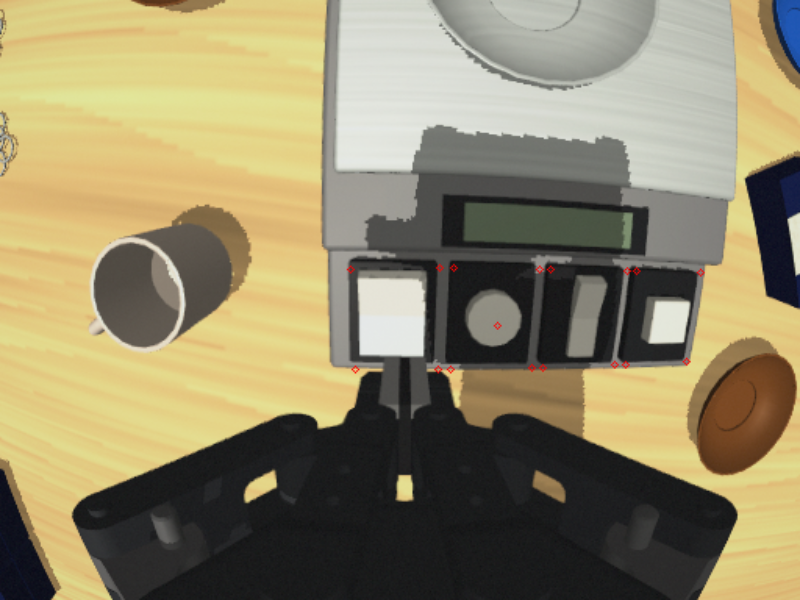

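The wrist view shows the wide rocker at (392,315) right under the fingers. The predicted bezel corners lie 3–4 mm low, so I shift the fit slightly, to origin (0.5017, 0.1058). I'll now descend above the wide rocker's far half.

Request:
carry_out:
  deltas: [0.004,-0.005,0.05,0,0,0,0.004,-0.005,0.09,0,0,0,0.004,-0.005,0.107,0,0,0,0.004,-0.005,0.107,0,0,0]

```text
time: 2.92
eef_pos: [0.5035, 0.1948, 0.0855]
tcp_rot: [0.996, 0.091, -0.001, 0.0]
contact_force: [-0.1, -0.0, 0.5]
opening: 0.001
finger_force: 0.0
```

Request:
carry_out:
  deltas: [0.002,-0.006,0,0,0,0,0.002,-0.006,0.01,0,0,0,0.002,-0.006,0.015,0,0,0,0.002,-0.006,0.019,0,0,0,0.002,-0.006,0.021,0,0,0]

```text
time: 3.55
eef_pos: [0.5065, 0.2017, 0.0662]
tcp_rot: [0.996, 0.091, 0.002, -0.0]
contact_force: [1.5, 1.6, 4.0]
opening: 0.005
finger_force: 2.2
```

Request:
carry_out:
  deltas: [0,0,0.001,0,0,0,0,0,0.002,0,0,0,0,0,0.003,0,0,0,0,0,0.003,0,0,0]

```text
time: 4.05
eef_pos: [0.5063, 0.2016, 0.0645]
tcp_rot: [0.996, 0.091, 0.001, -0.0]
contact_force: [1.0, 0.7, 11.8]
opening: 0.001
finger_force: 6.1
```

Request:
carry_out:
  deltas: [0,0,0.001,0,0,0,0,0,0.001,0,0,0,0,0,-0.02,0,0,0,0,0,-0.07,0,0,0,0,0,-0.08,0,0,0]

```text
time: 4.68
eef_pos: [0.5054, 0.2014, 0.1444]
tcp_rot: [0.996, 0.091, 0.001, 0.0]
contact_force: [0.2, -0.4, 0.8]
opening: -0.006
finger_force: 0.0
```

Request:
carry_out:
  deltas: [-0.001,0.05,0,0,0,0,-0.001,0.1,0,0,0,0,-0.001,0.124,0,0,0,0,-0.001,0.124,0,0,0,0,-0.001,0.124,0,0,0,0]

```text
time: 5.3
eef_pos: [0.525, 0.0797, 0.1407]
tcp_rot: [0.996, 0.091, -0.002, -0.0]
contact_force: [-0.5, -0.4, 0.2]
opening: 0.001
finger_force: 0.0
```

```bash
python3 - <<'E'
from h import *
print(ctrl.get_state()["eef_pos"]); im,d=snap("wrist"); cv2.imwrite("pics/w1.png",cv2.resize(im[120:300,80:400],None,fx=2.5,fy=2.5)[:,:,::-1])
E
```

```text
[0.52503495 0.07970128 0.14073056]
```

View pics/w1.png

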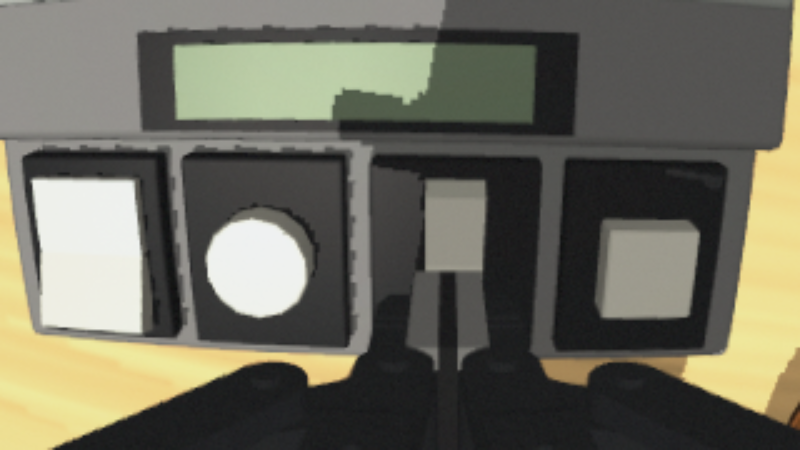

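The power rocker is over, with its near half now raised at (90,290). The shut fingers are lined up with the narrow rocker at (456,225).

Request:
carry_out:
  deltas: [0.002,0.001,0.04,0,0,0,0.002,0.001,0.06,0,0,0,0.002,0.001,0.067,0,0,0,0.002,0.001,0.071,0,0,0,0.002,0.001,0.074,0,0,0]

```text
time: 5.98
eef_pos: [0.529, 0.0792, 0.0693]
tcp_rot: [0.996, 0.091, 0.001, -0.0]
contact_force: [-2.8, 2.2, 4.4]
opening: -0.0
finger_force: 2.1
```

Request:
carry_out:
  deltas: [0,0,0.001,0,0,0,0,0,0.002,0,0,0,0,0,0.003,0,0,0,0,0,0.004,0,0,0,0,0,0.004,0,0,0]

```text
time: 6.6
eef_pos: [0.5294, 0.0785, 0.0646]
tcp_rot: [0.996, 0.091, 0.001, 0.0]
contact_force: [1.4, 2.3, 3.8]
opening: -0.005
finger_force: 2.1
```

Request:
carry_out:
  deltas: [0,0,0.001,0,0,0,0,0,0.002,0,0,0,0,0,0.002,0,0,0]

```text
time: 6.98
eef_pos: [0.5295, 0.0785, 0.0644]
tcp_rot: [0.996, 0.091, 0.001, 0.0]
contact_force: [-2.5, 2.1, 13.2]
opening: 0.002
finger_force: 6.9
```

Request:
carry_out:
  deltas: [0,0,-0.03,0,0,0,0,0,-0.07,0,0,0,-0.012,-0.04,-0.075,0,0,0,-0.022,-0.063,-0.075,0,0,0,-0.022,-0.063,-0.075,0,0,0]

```text
time: 7.6
eef_pos: [0.4936, 0.1368, 0.1358]
tcp_rot: [0.996, 0.092, -0.002, 0.001]
contact_force: [0.2, 0.1, 0.2]
opening: 0.001
finger_force: 0.0
```

```bash
python3 - <<'E'
from h import *
print(ctrl.get_state()["eef_pos"]); im,d=snap("wrist"); cv2.imwrite("pics/w2.png",cv2.resize(im[120:300,80:400],None,fx=2.5,fy=2.5)[:,:,::-1])
E
```

```text
[0.4936272  0.13682341 0.13579104]
```

View pics/w2.png

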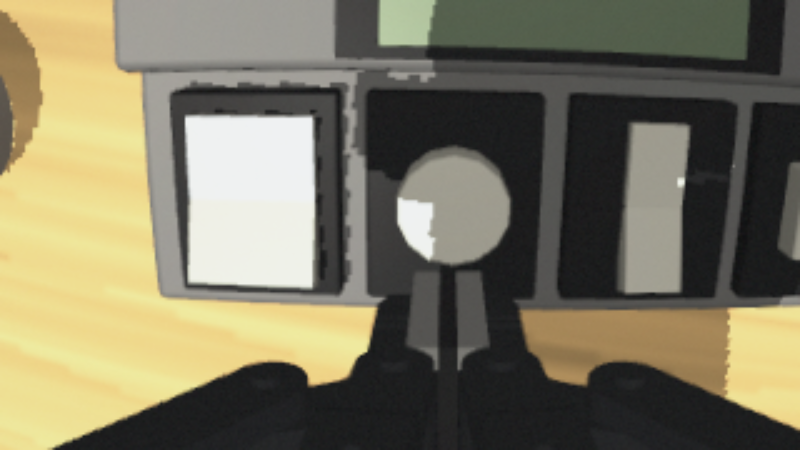

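Both rockers now have their near halves raised, and the fingers are over the round key (454,205). I'll press it, hold it for more than 2 s, then release.

Request:
carry_out:
  deltas: [0.002,0.001,0.04,0,0,0,0.002,0.001,0.057,0,0,0,0.002,0.001,0.063,0,0,0,0.002,0.001,0.067,0,0,0,0.002,0.001,0.07,0,0,0]

```text
time: 8.28
eef_pos: [0.4982, 0.1357, 0.0681]
tcp_rot: [0.996, 0.091, 0.0, 0.0]
contact_force: [-2.8, -1.1, 3.6]
opening: -0.001
finger_force: 1.8
```

Request:
carry_out:
  deltas: [0,0,0.001,0,0,0,0,0,0.002,0,0,0,0,0,0.003,0,0,0,0,0,0.003,0,0,0,0,0,0.003,0,0,0]

```text
time: 8.9
eef_pos: [0.4983, 0.1358, 0.066]
tcp_rot: [0.996, 0.091, 0.0, 0.0]
contact_force: [-4.3, -2.5, 10.7]
opening: 0.002
finger_force: 5.2
```

Fully down at 66 mm with 10.7 N, well above the 5 N spring. I'll add 1 mm and hold.

Request:
carry_out:
  deltas: [0,0,0.001,0,0,0,0,0,0.001,0,0,0,0,0,0.001,0,0,0,0,0,0.001,0,0,0,0,0,0.001,0,0,0]

```text
time: 9.52
eef_pos: [0.4983, 0.1358, 0.0658]
tcp_rot: [0.996, 0.091, 0.0, 0.0]
contact_force: [-6.7, -4.5, 15.3]
opening: 0.003
finger_force: 7.8
```

Request:
carry_out:
  deltas: [0,0,0,0,0,0,0,0,0,0,0,0,0,0,0,0,0,0,0,0,0,0,0,0,0,0,0,0,0,0]

```text
time: 10.15
eef_pos: [0.4983, 0.1358, 0.0659]
tcp_rot: [0.996, 0.091, 0.0, 0.0]
contact_force: [-6.2, -3.3, 15.9]
opening: 0.001
finger_force: 7.8
```

Request:
carry_out:
  deltas: [0,0,0,0,0,0,0,0,0,0,0,0,0,0,0,0,0,0,0,0,0,0,0,0,0,0,0,0,0,0]

```text
time: 10.78
eef_pos: [0.4984, 0.1358, 0.0659]
tcp_rot: [0.996, 0.091, 0.0, 0.0]
contact_force: [-7.7, -2.6, 14.9]
opening: 0.002
finger_force: 7.7
```

Request:
carry_out:
  deltas: [0,0,0,0,0,0,0,0,0,0,0,0,0,0,0,0,0,0,0,0,0,0,0,0,0,0,0,0,0,0]

```text
time: 11.4
eef_pos: [0.4983, 0.1358, 0.0659]
tcp_rot: [0.996, 0.091, 0.0, 0.0]
contact_force: [-7.5, -4.0, 15.6]
opening: -0.0
finger_force: 7.7
```

Request:
carry_out:
  deltas: [0,0,-0.02,0,0,0,0,0,-0.06,0,0,0,0,0,-0.11,0,0,0,0,0,-0.12,0,0,0,0,0,-0.12,0,0,0]

```text
time: 12.02
eef_pos: [0.4979, 0.1362, 0.1834]
tcp_rot: [0.996, 0.091, 0.001, -0.0]
contact_force: [0.8, 0.1, -0.9]
opening: 0.004
finger_force: 0.0
```

```bash
python3 - <<'E'
from h import *
print(ctrl.get_state()["eef_pos"]); im,d=snap("wrist"); cv2.imwrite("pics/w3.png",im[:,:,::-1])
E
```

```text
[0.49788436 0.13622617 0.1834313 ]
```

View pics/w3.png

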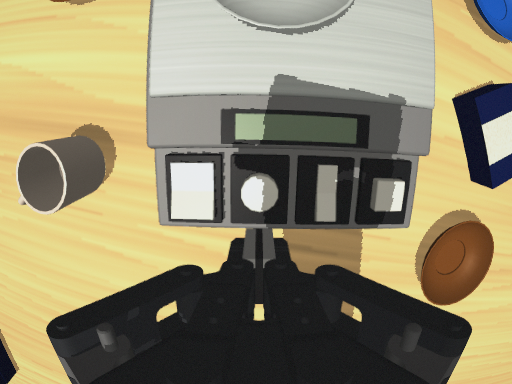

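Both rockers are over at (193,190) and (326,193), and the round key at (259,193) is released. The dish, mug and carton are where they were.

```bash
python3 -c "
from plant import ctrl
print(ctrl.sign_off())"
```

```text
the job is handed in; nothing more can be done
None
```

I handed the job in at about 12 s: power rocker fully over, then mode rocker fully over, then the tare key held fully down for about 2.5 s and let up, with the square key, dish, mug and carton not touched.

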